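Set the bins' flip tags for the kiln

TASK

The kiln will be loaded from the bins that show green, but some of the hinged flip tags on the ware board are wrong: push them over gently with the fingertips, gripping and lifting nothing, so that every full bin (an animal in both of its cells) shows its tag's green face and every bin with an empty cell shows red. Let each tag fall fully onto its rest, and leave the animals and the jar, cup and tub around the board where they are.

Things in the scene. Friction and masses are not known exactly. Their poses are not given: they have to be found in the camera images.
- bin_a: Pale plywood bin, 105 (x) x 126 (y) x 34 mm, one of four side by side 145 mm apart, in changing order, on a brown ware board 16 mm thick; all fixed. Origin: centre of underside; x away from robot, y left. A wall splits it into two open cells, left and right, 57 (y) x 93 (x) mm, centres at y +/-29.5 mm, floor z 8 mm. Full: an animal in both cells. Its flip tag stands right in front of it.
- tag_a (a joint): Angle (rad) of flip tag a: a stiff plate of about 30 g, 66 mm along the hinge, 46 mm from hinge to free edge, 4.4 mm thick, one face red, one green. The level hinge runs front to back. At 0 the tag leans left (+y), edge 25 deg above level, red up; at 2.27 it leans right (-y), 25 deg above level, green up. Upright at 1.13, past which it falls over by its own weight. Turns freely.
- tag_a_hinge (a point): Middle of tag a's hinge line, 50 mm above the table; x along the hinge, away from the robot, y left. The tag belongs to the bin straight behind it, whose origin is 95 mm further along x: the letters need not agree. Steel ears 36 to 44 mm before and behind this point reach 8 mm above the hinge line; the wire rests stay under the plate. Nothing stands between neighbouring tags.
- tag_a_edge (a point): Middle of the free edge of tag a (axis of a 6 mm steel roll), 46 mm from the hinge; moves with the tag. At rest 42 mm to the left (red up) or right (green up) of the hinge and 19 mm above it. To flip it, push this edge from its outer side up and over in an arc about the hinge (under 1 N); a level push alone may jam.
- bin_b: Pale plywood bin, 105 (x) x 126 (y) x 34 mm, one of four side by side 145 mm apart, in changing order, on a brown ware board 16 mm thick; all fixed. Origin: centre of underside; x away from robot, y left. A wall splits it into two open cells, left and right, 57 (y) x 93 (x) mm, centres at y +/-29.5 mm, floor z 8 mm. Full: an animal in both cells. Its flip tag stands right in front of it.
- tag_b (a joint): Angle (rad) of flip tag b: a stiff plate of about 30 g, 66 mm along the hinge, 46 mm from hinge to free edge, 4.4 mm thick, one face red, one green. The level hinge runs front to back. At 0 the tag leans left (+y), edge 25 deg above level, red up; at 2.27 it leans right (-y), 25 deg above level, green up. Upright at 1.13, past which it falls over by its own weight. Turns freely.
- tag_b_hinge (a point): Middle of tag b's hinge line, 50 mm above the table; x along the hinge, away from the robot, y left. The tag belongs to the bin straight behind it, whose origin is 95 mm further along x: the letters need not agree. Steel ears 36 to 44 mm before and behind this point reach 8 mm above the hinge line; the wire rests stay under the plate. Nothing stands between neighbouring tags.
- tag_b_edge (a point): Middle of the free edge of tag b (axis of a 6 mm steel roll), 46 mm from the hinge; moves with the tag. At rest 42 mm to the left (red up) or right (green up) of the hinge and 19 mm above it. To flip it, push this edge from its outer side up and over in an arc about the hinge (under 1 N); a level push alone may jam.
- bin_c: Pale plywood bin, 105 (x) x 126 (y) x 34 mm, one of four side by side 145 mm apart, in changing order, on a brown ware board 16 mm thick; all fixed. Origin: centre of underside; x away from robot, y left. A wall splits it into two open cells, left and right, 57 (y) x 93 (x) mm, centres at y +/-29.5 mm, floor z 8 mm. Full: an animal in both cells. Its flip tag stands right in front of it.
- tag_c (a joint): Angle (rad) of flip tag c: a stiff plate of about 30 g, 66 mm along the hinge, 46 mm from hinge to free edge, 4.4 mm thick, one face red, one green. The level hinge runs front to back. At 0 the tag leans left (+y), edge 25 deg above level, red up; at 2.27 it leans right (-y), 25 deg above level, green up. Upright at 1.13, past which it falls over by its own weight. Turns freely.
- tag_c_hinge (a point): Middle of tag c's hinge line, 50 mm above the table; x along the hinge, away from the robot, y left. The tag belongs to the bin straight behind it, whose origin is 95 mm further along x: the letters need not agree. Steel ears 36 to 44 mm before and behind this point reach 8 mm above the hinge line; the wire rests stay under the plate. Nothing stands between neighbouring tags.
- tag_c_edge (a point): Middle of the free edge of tag c (axis of a 6 mm steel roll), 46 mm from the hinge; moves with the tag. At rest 42 mm to the left (red up) or right (green up) of the hinge and 19 mm above it. To flip it, push this edge from its outer side up and over in an arc about the hinge (under 1 N); a level push alone may jam.
- bin_d: Pale plywood bin, 105 (x) x 126 (y) x 34 mm, one of four side by side 145 mm apart, in changing order, on a brown ware board 16 mm thick; all fixed. Origin: centre of underside; x away from robot, y left. A wall splits it into two open cells, left and right, 57 (y) x 93 (x) mm, centres at y +/-29.5 mm, floor z 8 mm. Full: an animal in both cells. Its flip tag stands right in front of it.
- tag_d (a joint): Angle (rad) of flip tag d: a stiff plate of about 30 g, 66 mm along the hinge, 46 mm from hinge to free edge, 4.4 mm thick, one face red, one green. The level hinge runs front to back. At 0 the tag leans left (+y), edge 25 deg above level, red up; at 2.27 it leans right (-y), 25 deg above level, green up. Upright at 1.13, past which it falls over by its own weight. Turns freely.
- tag_d_hinge (a point): Middle of tag d's hinge line, 50 mm above the table; x along the hinge, away from the robot, y left. The tag belongs to the bin straight behind it, whose origin is 95 mm further along x: the letters need not agree. Steel ears 36 to 44 mm before and behind this point reach 8 mm above the hinge line; the wire rests stay under the plate. Nothing stands between neighbouring tags.
- tag_d_edge (a point): Middle of the free edge of tag d (axis of a 6 mm steel roll), 46 mm from the hinge; moves with the tag. At rest 42 mm to the left (red up) or right (green up) of the hinge and 19 mm above it. To flip it, push this edge from its outer side up and over in an arc about the hinge (under 1 N); a level push alone may jam.
- dolphin_h: Flat blue clay dolphin, 42x65x7 mm, lying loose in a cell of one of the bins; origin at the centre of its underside. Fragile, not to be touched.
- elephant_a: Flat grey clay elephant, 51x68x7 mm, lying loose in a cell of one of the bins; origin at the centre of its underside. Fragile, not to be touched.
- dolphin_a: Flat blue clay dolphin, 48x66x7 mm, lying loose in a cell of one of the bins; origin at the centre of its underside. Fragile, not to be touched.
- dolphin_c: Flat blue clay dolphin, 51x61x8 mm, lying loose in a cell of one of the bins; origin at the centre of its underside. Fragile, not to be touched.
- dolphin_d: Flat blue clay dolphin, 45x54x7 mm, lying loose in a cell of one of the bins; origin at the centre of its underside. Fragile, not to be touched.
- glaze_jar: Glaze jar with black lid, 51 mm wide, 60 mm high, loose on the table in front of the ware board; origin at the centre of its foot. Bystander.
- bisque_cup: Small biscuit-fired cup with a blue band, 67 mm wide, 61 mm high, loose on the table in front of the ware board; origin at the centre of its foot. Bystander.
- slip_tub: Translucent tub with blue slip and a pink brush in it, 99x155 mm, 70 mm high, loose on the table to the right of the ware board; origin at the centre of its foot. Bystander.

How it is judged:
By the outcome, as a careful person would: the job done as asked, in the order asked, and still so for the second after the job is handed in, with the robot touching nothing.
It also fails if it takes over 45 s, if anything falls off the work surface, if the arm or the gripper's body presses on something with over 40 N, if the wrist force passes 120 N, or if a joint passes its speed limit or range.

ROBOT

A 6-joint arm with a two-finger parallel gripper is mounted at the origin on a cart in front of the work surface, level with it; the furniture and walls round the work are solid. World frame = base frame: x ahead of the robot, y to its left, z up, the work surface at z = 0. Lengths are in mm, angles in rad, forces in N, time in s.
With the tool pointing down it reaches from about 250 to 775 mm from the base axis. Payload 4 kg.
Tool frame: the origin (TCP) lies at the centre of the arm's flange, where the gripper is bolted on; the fingertips stand 199 mm ahead of it and the grasp point (between the pads) lies 180 mm ahead of it; y points along the fingers, x is the direction in which the jaws open and shut, and the axes are right-handed (so a half turn about y gives the same grasp; the last joint's range is limited). The gripper opens to 94 mm and grips with 3 to 60 N. Pads are 16 mm wide; open, the fingers measure 119 mm over their backs; the gripper's body (75 mm by 177 mm) begins 78 mm behind the grasp point.
Start: joints at [1.225, 0.087, 1.371, -0, 1.684, -0.103], TCP at [132.234, 533.867, 404.706] pointing down, gripper open.
Joint ranges: [-3.1, 3.1], [-0.76, 2.03], [0.27, 2.55], [-1.08, 4.22], [0.17, 2.65], [-2.57, 2.57]. Speed limits (rad/s): [2.79, 2.79, 3.14, 3.14, 3.14, 3.14].

INTERFACE

Orientations are given as a rotation vector (axis times angle).
In Python, from bench import * gives the robot as it stands.
- The arm moves only by the shell command python3 -m crank 'ROWS'. ROWS is JSON, a list of rows, each a list of 5 numbers: the finger opening in mm, from 0 to 94, then the shift along the tool's x, y, z in mm, then the turn about the tool's y in rad. In form: [[grip, dx, dy, dz, twist], ...]. A call has 1 to 20 rows; each row shifts and turns the commanded pose from where the row before left it, along the tool's axes as they then stand; what a row does not reach is not made up. A row lasts 1/12 s, in which the tool goes at most 41.7 mm and 7.16 degrees, less where a joint would pass 70% of its speed; a pose out of reach is approached as far as the arm can. A call is refused whole if a number of a shift passes 41.7 or a number of a turn 0.125, either way. A call with a gripper value outside its range is refused whole. The fingers move at their own pace and stop on an object; the grip force is fixed at half the most. Time passes only in rows, so rows that do not move let the fingers close. It gives the time, the measured TCP pose, the force and the opening at its end, in the units of the state.
- get_obs(): the state, without advancing time (a new reading comes with each control period).
- snapshot(name): name is "scene" or "top" or "wrist"; returns the picture (384x512x3 uint8, blue, green, red); there is no depth.
- get_calibration(name): a dict with "intrinsics" (3x3 intrinsics, pixels), "k1" (the pictures are not rectified: a ray, as slopes to the right and down, at radius r is drawn at 1 + k1 r^2 times it, then the intrinsics apply), "rvec" (rotation vector, rad) and "tvec" (3), from world to camera coordinates, as OpenCV has them; the wrist camera has in their place "T_tool_cam" (4x4, takes a point from camera to tool coordinates, whose origin is the TCP and whose axes are the tool frame's). Camera axes: x right, y down, z forward; pixel columns grow to the right and rows downward; lengths in mm; the calibration is good to about 2 mm. A picture is of the moment at which its call begins: read the wrist's pose just before it. get_calibration takes no time and is no camera call.
- sign_off(): hands the job in, once; it reports no verdict.
Trained networks look in the newest picture that a camera, given by its name, has taken for a name from the list of things; names that differ only in an ending like _2 or _b are one class to them, and where a whole thing is asked for, a point or a joint stands for the part that bears it (a point fixed in the world has none). Each returns a list of dicts, best first, with "p" (0 to 1); they miss things now and then, are a little off and sometimes report something else, mostly with a low value. They report only what shows in the picture. A call takes as long as a camera call.
- search_frame(camera, thing): "uv" ([column, row] in pixels, amid what is visible of it).
The state is a dict: "time_s": time; "joints": joint angles; "qvel": joint speeds; "tau": joint torques, N m; "tcp_pos": TCP position; "tool_rot": TCP orientation; "contact_force": force on the tool from outside, world axes, zero at the start; "torque": the same for the moment, N m; "width": finger opening in mm.
Only numpy, scipy, OpenCV 4.12 (cv2) and the standard library are available. Lean on these libraries where they do the work, as an engineer would, in place of code of your own. Each camera call takes 0.05 s, during which the arm holds its last target. There are 200 camera calls.

## Working session

There is one attempt and no reset: what is moved stays moved. The work goes in short steps, Python scripts to look and compute and a shell command to move; the robot and the scene stay as the last step left them, time stands still between calls to the robot, and variables do not carry over. Pictures are saved under pics/ and viewed, about 8 in all and at most 12, crops included, and the job is handed in when it is done.

```bash
mkdir -p pics
python3 - <<'E'
from bench import *
import cv2, numpy as np
o=get_obs(); print({k:np.round(o[k],3) for k in ('time_s','tcp_pos','tool_rot','width','joints')})
for n in("scene","top"):
    im=snapshot(n); cv2.imwrite(f"pics/{n}0.png",im)
    c=get_calibration(n); print(n,c)
    for t in("tag_a_hinge","tag_a_edge","tag_a","bin_a","dolphin_a","elephant_a","glaze_jar","bisque_cup","slip_tub"):
        try: print(t,[(np.round(d["uv"]).tolist(),round(d["p"],2)) for d in search_frame(n,t)])
        except Exception as e: print(t,e)
print(get_calibration("wrist"))
E
```

```text
{'time_s': np.float64(0.0), 'tcp_pos': array([132.209, 533.758, 403.534]), 'tool_rot': array([-1.316, -1.027,  1.03 ]), 'width': np.float64(94.113), 'joints': array([ 1.225,  0.088,  1.372, -0.   ,  1.684, -0.103])}
scene {'intrinsics': array([[431.68299252,   0.        , 251.09280704],
       [  0.        , 431.68299252, 193.12906686],
       [  0.        ,   0.        ,   1.        ]]), 'k1': -0.14575710864528277, 'rvec': array([ 2.20203251, -0.85814565,  0.36158892]), 'tvec': array([-448.69988934,  267.19935975, 1301.05878971])}
tag_a_hinge [([215.0, 186.0], 0.58)]
tag_a_edge [([211.0, 175.0], 0.65)]
tag_a [([251.0, 202.0], 0.73), ([280.0, 222.0], 0.59), ([190.0, 157.0], 0.57), ([212.0, 175.0], 0.5), ([298.0, 219.0], 0.21)]
bin_a [([294.0, 213.0], 0.93), ([210.0, 150.0], 0.66), ([271.0, 188.0], 0.63), ([239.0, 172.0], 0.6), ([191.0, 160.0], 0.54)]
dolphin_a [([283.0, 209.0], 0.65), ([215.0, 162.0], 0.42), ([206.0, 151.0], 0.4)]
elephant_a [([258.0, 188.0], 0.52)]
glaze_jar [([229.0, 225.0], 0.68), ([269.0, 192.0], 0.53)]
bisque_cup [([175.0, 188.0], 0.84), ([296.0, 213.0], 0.67)]

[... 826 characters left out ...]
.0, 163.0], 0.89), ([212.0, 164.0], 0.6)]
glaze_jar [([262.0, 242.0], 0.78)]
bisque_cup [([167.0, 234.0], 0.82)]
slip_tub [([368.0, 207.0], 0.58)]
{'intrinsics': array([[295.32878712,   0.        , 251.57238641],
       [  0.        , 295.32878712, 191.62920828],
       [  0.        ,   0.        ,   1.        ]]), 'k1': -0.06598458453829585, 'T_tool_cam': array([[ 9.99999494e-01,  8.20163336e-04,  5.83081577e-04,
         9.96759926e-02],
       [-3.55397727e-04, -2.54246453e-01,  9.67139398e-01,
         2.08286383e+01],
       [ 9.41458698e-04, -9.67139115e-01, -2.54246033e-01,
         7.37254192e+01],
       [ 0.00000000e+00,  0.00000000e+00,  0.00000000e+00,
         1.00000000e+00]])}
```

```bash
cat > h.py <<'E'
from bench import *
import cv2, numpy as np
from scipy.spatial.transform import Rotation as R
def cam(n,o=None):
    c=get_calibration(n)
    if n=="wrist":
        o=o or get_obs(); T=np.eye(4);T[:3,:3]=R.from_rotvec(o["tool_rot"]).as_matrix();T[:3,3]=o["tcp_pos"]
        W=np.linalg.inv(T@c["T_tool_cam"]); return c["intrinsics"],c["k1"],W[:3,:3],W[:3,3]
    return c["intrinsics"],c["k1"],R.from_rotvec(c["rvec"]).as_matrix(),c["tvec"]
def ray(C,uv):
    K,k,Rm,t=C; p=cv2.undistortPoints(np.array([[uv]],float),K,np.array([k,0,0,0.]))[0,0]
    return -Rm.T@t, Rm.T@np.r_[p,1]
def atz(C,uv,z):
    o,d=ray(C,uv); return o+d*(z-o[2])/d[2]
def proj(C,P):
    K,k,Rm,t=C; return cv2.projectPoints(np.array(P,float).reshape(-1,1,3),cv2.Rodrigues(Rm)[0],t,K,np.array([k,0,0,0.]))[0][:,0]
E
python3 - <<'E'
from h import *
t=cv2.imread("pics/top0.png"); s=cv2.imread("pics/scene0.png")
cv2.imwrite("pics/t1.png",cv2.resize(t[120:270,110:410],None,fx=2.66,fy=2.66,interpolation=cv2.INTER_CUBIC))
cv2.imwrite("pics/s1.png",cv2.resize(s[125:275,150:350],None,fx=4,fy=4,interpolation=cv2.INTER_CUBIC))
C=cam("top"); S=cam("scene")
for uv in [(195,191),(322,203),(140,188),(269,198)]: print("tag",atz(C,uv,65).round())
for uv in [(316,175),(157,159),(267,167),(210,164)]: print("bin",atz(C,uv,35).round())
print(R.from_rotvec(get_obs()["tool_rot"]).as_matrix().round(3))
E
```

```text
tag [511. 104.  65.]
tag [ 516. -235.   65.]
tag [503. 250.  65.]
tag [514. -94.  65.]
bin [ 598. -215.   35.]
bin [595. 225.  35.]
bin [606. -79.  35.]
bin [597.  78.  35.]
[[ 0.24   0.    -0.971]
 [ 0.971  0.     0.24 ]
 [ 0.    -1.    -0.   ]]
```

View pics/t1.png

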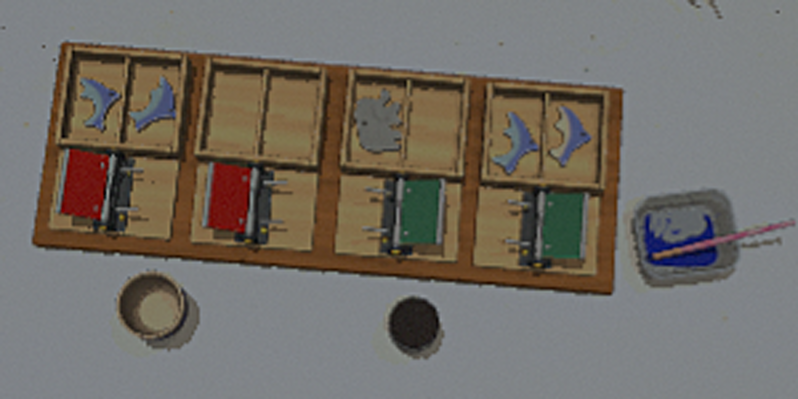

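View pics/s1.png

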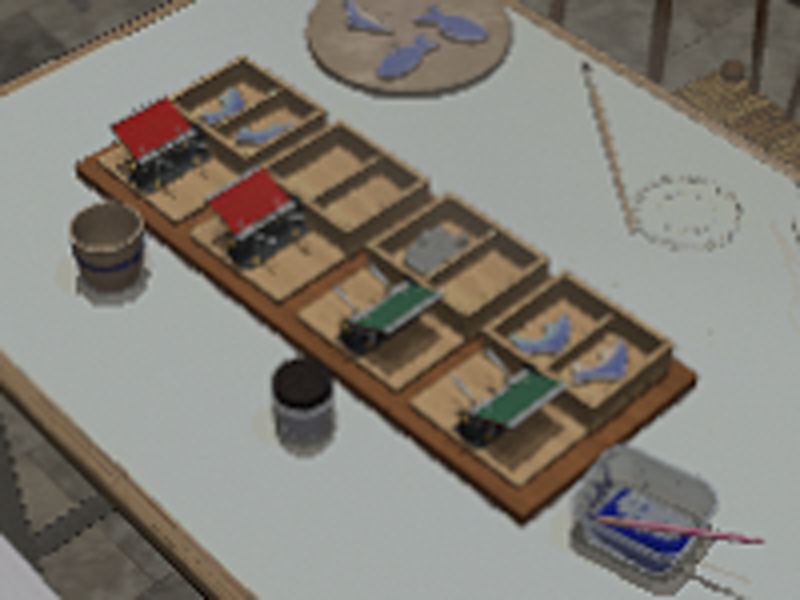

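Run:
```python
from h import *
T=cam("top"); S=cam("scene")
def tri(a,b):
    o1,d1=ray(T,(110+a[0]/2.66,120+a[1]/2.66)); o2,d2=ray(S,(150+b[0]/4,125+b[1]/4))
    s=np.linalg.lstsq(np.c_[d1,-d2],o2-o1,rcond=None)[0]; p,q=o1+s[0]*d1,o2+s[1]*d2
    return ((p+q)/2).round(1),round(np.linalg.norm(p-q),1)
print("t1 edge far/near",tri((67,150),(163,98)),tri((59,215),(112,127)))
print("t3 edge far/near",tri((446,180),(440,297)),tri((440,245),(383,333)))
print("t1 hinge side",tri((113,155),(200,128)),tri((106,218),(148,160)))
at=lambda x,y,z:atz(T,(110+x/2.66,120+y/2.66),z).round(1)
for p in [(65,42),(622,88),(612,293),(35,243)]: print("board",at(*p,16))
for p in [(67,150),(59,215),(446,180),(440,245)]: print("edge",at(*p,69))
o=get_obs();print(o['time_s'])
```

```text
t1 edge far/near (array([534.2, 265.8,  68.1]), np.float64(4.3)) (array([469. , 261.4,  70.7]), np.float64(8.0))
t3 edge far/near (array([ 544.4, -114. ,   67.8]), np.float64(1.2)) (array([ 478.1, -115.1,   71. ]), np.float64(2.3))
t1 hinge side (array([540. , 221.6,  53.3]), np.float64(10.3)) (array([475.5, 218.5,  52.2]), np.float64(11.1))
board [659.9 302.5  16. ]
board [ 675.1 -289.3   16. ]
board [ 456.6 -295.3   16. ]
board [442.9 298.   16. ]
edge [532.1 266.7  69. ]
edge [465.8 263.8  69. ]
edge [ 543.6 -113.7   69. ]
edge [ 477.4 -114.5   69. ]
1.0
```

```bash
python3 -m crank '[[0,0,0,0,-0.089],[0,0,0,0,-0.089],[0,0,0,0,-0.089],[0,-21,0,-30.2,0],[0,-21,0,-30.2,0],[0,-21,0,-30.2,0],[0,-21,0,-30.2,0],[0,-21,0,-30.2,0],[0,-21,0,-30.2,0],[0,-21,0,-30.2,0],[0,-21,0,-30.2,0],[0,-21,0,-30.2,0],[0,-21,0,-30.2,0],[0,-21,0,-30.2,0],[0,-21,0,-30.2,0],[0,0,0,0,0],[0,0,0,0,0],[0,0,0,0,0]]'
python3 - <<'E'
from h import *
o=get_obs();print(o['tcp_pos'],R.from_rotvec(o["tool_rot"]).as_matrix().round(3),o['time_s'],o['width'],o['joints'])
C=cam("wrist",o);im=snapshot("wrist")
E=[[532.1,266.7,69],[465.8,263.8,69]]
pp=proj(C,E);print(pp)
for p in pp: cv2.circle(im,tuple(int(v) for v in p),3,(255,0,255),1)
cv2.imwrite("pics/w1.png",im)
for t in("tag_a_edge","tag_a_hinge"): print(t,[(np.round(d["uv"]).tolist(),round(d["p"],2),atz(C,d["uv"],69 if 'edge' in t else 50).round()) for d in search_frame("wrist",t)])
E
```

```text
time_s: 2.5
tcp_pos: [500.4, 290.8, 404.5]
tool_rot: [-1.197, -1.226, 1.227]
contact_force: [-0.3, 0.5, 0.4]
width: 0.6
[500.42544072 290.84290019 404.5332296 ] [[-0.024 -0.001 -1.   ]
 [ 1.     0.    -0.024]
 [ 0.    -1.     0.001]] 2.5 0.597929042964746 [ 4.28321053e-01  1.51757920e-01  1.29968328e+00  8.02578643e-04
  1.69077058e+00 -1.16635741e+00]
[[228.95960355 210.86363979]
 [226.60316361 151.64667574]]
tag_a_edge [([88.0, 182.0], 0.71, array([502., 108.,  69.]))]
tag_a_hinge [([89.0, 177.0], 0.81, array([501., 100.,  50.]))]
```

View pics/w1.png

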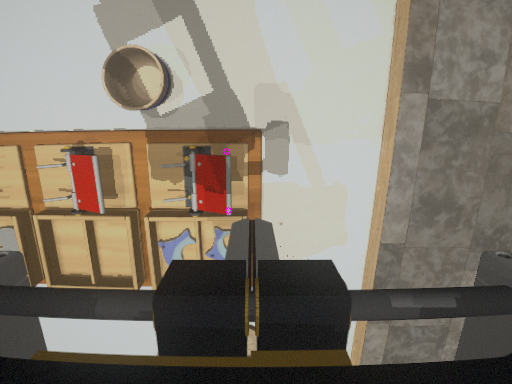

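```bash
python3 -m crank '[[0,0,29,0,0],[0,0,29,0,0],[0,0,29,0,0],[0,0,29,0,0],[0,0,19,0,0],[0,0,10,0,0],[0,0,0,0,0],[0,0,0,0,0],[0,-4,0,0,0],[0,-3,0,0,0],[0,-3,0,0,0],[0,0,0,0,0],[0,0,0,0,0]]'
python3 -m crank '[[0,-3.2,-5.1,0,0],[0,-3.3,-5.1,0,0],[0,-4.4,-4.1,0,0],[0,-4.4,-4,0,0],[0,-5.3,-2.8,0,0],[0,-5.4,-2.7,0,0],[0,0,0,0,0]]'
python3 - <<'E'
from h import *
o=get_obs();C=cam("wrist",o);a=snapshot("wrist");b=snapshot("scene")
cv2.imwrite("pics/w2.png",np.hstack([a[100:300,100:300],cv2.resize(b[125:225,160:260],(200,200),interpolation=cv2.INTER_CUBIC)]).repeat(2,0).repeat(2,1))
print(o['tcp_pos'],o['time_s'])
E
```

```text
time_s: 3.73
tcp_pos: [501.1, 280.4, 260.5]
tool_rot: [-1.198, -1.228, 1.225]
contact_force: [0.3, -0.6, -0.9]
width: 0.5
time_s: 4.32
tcp_pos: [501.7, 253.7, 284.3]
tool_rot: [-1.199, -1.227, 1.226]
contact_force: [-0.1, -0.4, 0.3]
width: 0.3
[501.74021007 253.68110992 284.26342691] 4.3167
```

View pics/w2.png

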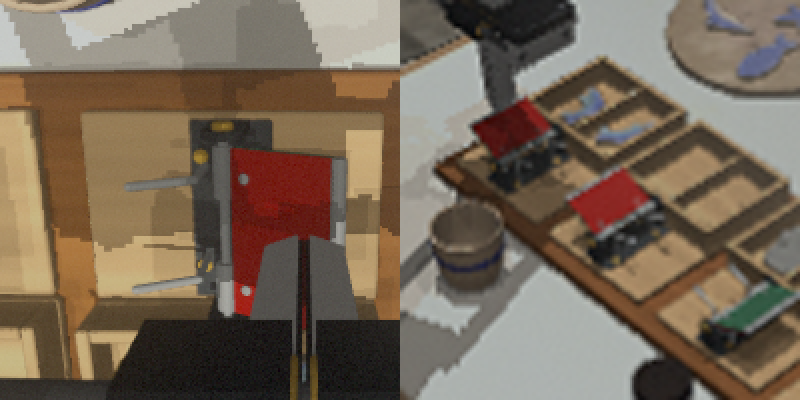

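Run:
```python
from h import *
o=get_obs();C=cam("wrist",o);S=cam("scene")
for ph in (25,40,55,65,75):
    a=np.radians(ph);P=[[x,y+46*np.cos(a),50+46*np.sin(a)] for x,y in((467.5,222.5),(534,224.5))]
    print(ph,((proj(C,P)-100)*2).round(),((proj(S,P)-[160,125])*4+[400,0]).round())
t=o['tcp_pos'];P=[[t[0],t[1]+d,t[2]-199] for d in(-12.5,-6,0,6,12.5)]
print(((proj(C,P)-100)*2).round(), ((proj(S,P)-[160,125])*4+[400,0]).round())
```

```text
25 [[334. 152.]
 [333. 331.]] [[465. 128.]
 [520.  97.]]
40 [[316. 158.]
 [316. 345.]] [[468. 123.]
 [523.  92.]]
55 [[287. 163.]
 [290. 357.]] [[472. 120.]
 [528.  89.]]
65 [[263. 165.]
 [268. 363.]] [[476. 120.]
 [532.  89.]]
75 [[237. 166.]
 [244. 367.]] [[480. 122.]
 [536.  91.]]
[[264. 262.]
 [284. 263.]
 [302. 263.]
 [321. 264.]
 [341. 264.]] [[506. 111.]
 [502. 108.]
 [499. 105.]
 [495. 102.]
 [491.  99.]]
```

```bash
python3 -m crank '[[0,0,-15,0,0],[0,13,0,0,0],[0,14,0,0,0],[0,12,0,0,0],[0,0,0,0,0],[0,0,24,0,0],[0,0,15,0,0],[0,0,10,0,0],[0,0,0,0,0],[0,-4,0,0,0],[0,-4,0,0,0],[0,-3,0,0,0],[0,0,0,0,0],[0,0,0,0,0]]'
python3 -m crank '[[0,-1.5,0,0,0],[0,0,0,0,0]]'
python3 -m crank '[[0,-1.5,0,0,0],[0,0,0,0,0]]'
python3 - <<'E'
from h import *
o=get_obs();C=cam("wrist",o);a=snapshot("wrist");b=snapshot("scene")
cv2.imwrite("pics/w3.png",np.hstack([a[100:300,100:300],cv2.resize(b[125:225,160:260],(200,200),interpolation=cv2.INTER_CUBIC)]).repeat(2,0).repeat(2,1))
print(o['tcp_pos'],o['time_s'],o['contact_force'])
for ph in (25,30,40):
    a=np.radians(ph);P=[[x,y+46*np.cos(a),50+46*np.sin(a)] for x,y in((467.5,223.5),(534,225.5))]
    print(ph,((proj(C,P)-100)*2).round())
E
```

```text
time_s: 5.58
tcp_pos: [501.1, 282.4, 250.6]
tool_rot: [-1.199, -1.228, 1.225]
contact_force: [0.2, -0.5, -0.5]
width: 0.3
time_s: 5.75
tcp_pos: [500.9, 281.0, 249.9]
tool_rot: [-1.198, -1.227, 1.226]
contact_force: [-0.4, 0.1, -0.4]
width: 0.5
time_s: 5.92
tcp_pos: [500.9, 280.1, 249.9]
tool_rot: [-1.197, -1.228, 1.225]
contact_force: [-0.7, 3.4, 0.9]
width: 0.2
[500.92530518 280.08828357 249.94204743] 5.9167 [-0.65943624  3.38514304  0.87200553]
25 [[251. 176.]
 [257. 384.]]
30 [[243. 179.]
 [250. 391.]]
40 [[223. 184.]
 [233. 403.]]
```

View pics/w3.png

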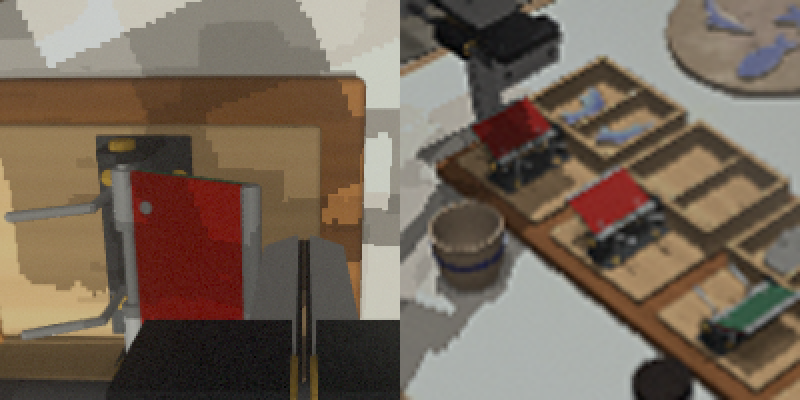

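```bash
python3 -m crank '[[0,-2.2,-5.1,0,0],[0,-3.2,-4.9,0,0],[0,-4.0,-4.2,0,0]]'
python3 -m crank '[[0,-4.4,-4,0,0],[0,-5,-3.2,0,0],[0,-5.4,-2.7,0,0],[0,0,0,0,0]]'
python3 - <<'E'
from h import *
o=get_obs();C=cam("wrist",o);a=snapshot("wrist");b=snapshot("scene")
cv2.imwrite("pics/w4.png",np.hstack([a[100:300,100:300],cv2.resize(b[125:225,160:260],(200,200),interpolation=cv2.INTER_CUBIC)]).repeat(2,0).repeat(2,1))
E
```

```text
time_s: 6.27
tcp_pos: [501.2, 270.1, 264.6]
tool_rot: [-1.198, -1.227, 1.227]
contact_force: [0.6, 0.4, 1.1]
width: 0.7
time_s: 6.6
tcp_pos: [501.7, 254.2, 274.2]
tool_rot: [-1.199, -1.226, 1.226]
contact_force: [0.6, 0.1, -0.2]
width: 0.6
```

View pics/w4.png

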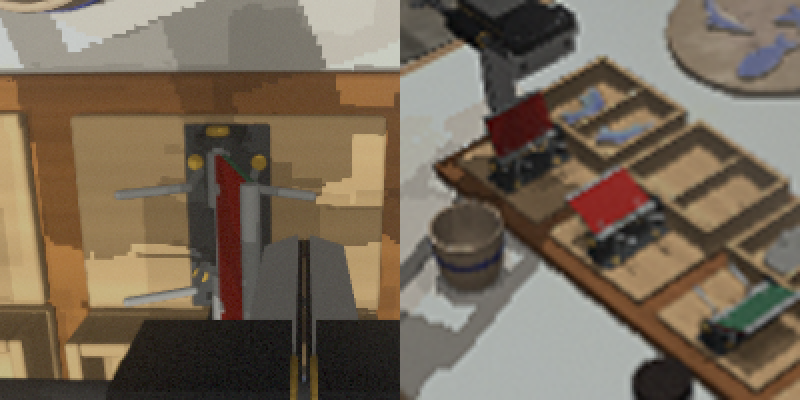

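```bash
python3 -m crank '[[0,-6,-1.3,0,0],[0,-6,-1.3,0,0],[0,-6,0,0,0],[0,-6,0,0,0],[0,-6,0,0,0],[0,-5,0,0,0],[0,0,0,0,0],[0,0,-25,0,0],[0,0,-35,0,0],[0,0,-35,0,0],[0,0,-25,0,0],[0,0,0,0,0],[0,0,0,0,0]]'
python3 - <<'E'
from h import *
o=get_obs();b=snapshot("scene");t=snapshot("top")
cv2.imwrite("pics/w5.png",np.hstack([cv2.resize(t[120:240,110:350],(480,240)),cv2.resize(b[125:225,160:260],(240,240),interpolation=cv2.INTER_CUBIC)]))
print(o['tcp_pos'],o['time_s'],o['joints'])
E
```

```text
time_s: 7.78
tcp_pos: [502.5, 220.6, 398.3]
tool_rot: [-1.2, -1.231, 1.224]
contact_force: [0.6, -0.9, -0.0]
width: 0.5
[502.47684248 220.6400956  398.33263312] 7.7833 [ 3.10379097e-01  8.42626378e-02  1.38641696e+00  2.06582233e-04
  1.66626486e+00 -1.28470310e+00]
```

View pics/w5.png

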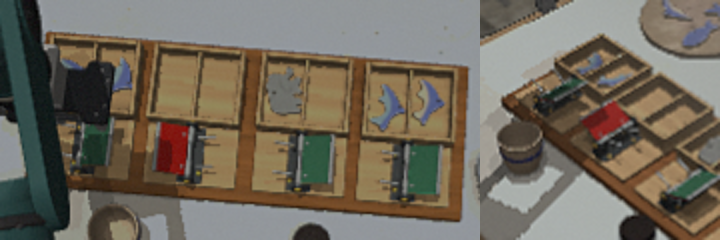

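```bash
python3 -m crank '[[0,-36,0,0,0],[0,-36,0,0,0],[0,-36,0,0,0],[0,-36,0,0,0],[0,-36,0,0,0],[0,-36,0,0,0],[0,-36,0,0,0],[0,-36,0,0,0],[0,-36,0,0,0],[0,-36,0,0,0],[0,0,0,0,0],[0,0,0,0,0]]'
python3 - <<'E'
from h import *
o=get_obs();C=cam("wrist",o);im=snapshot("wrist")
print(o['tcp_pos'],R.from_rotvec(o["tool_rot"]).as_matrix().round(3))
for p in proj(C,[[543.6,-113.7,69],[477.4,-114.5,69]]): cv2.circle(im,tuple(int(v) for v in p),3,(255,0,255),1)
cv2.imwrite("pics/w6.png",im[100:330,100:400].repeat(2,0).repeat(2,1))
E
```

```text
time_s: 8.88
tcp_pos: [510.7, -141.0, 393.4]
tool_rot: [-1.194, -1.222, 1.225]
contact_force: [-0.1, -0.2, 0.1]
width: 0.4
[ 510.71205948 -140.96099945  393.35472588] [[-0.021 -0.005 -1.   ]
 [ 1.     0.002 -0.021]
 [ 0.002 -1.     0.005]]
```

View pics/w6.png

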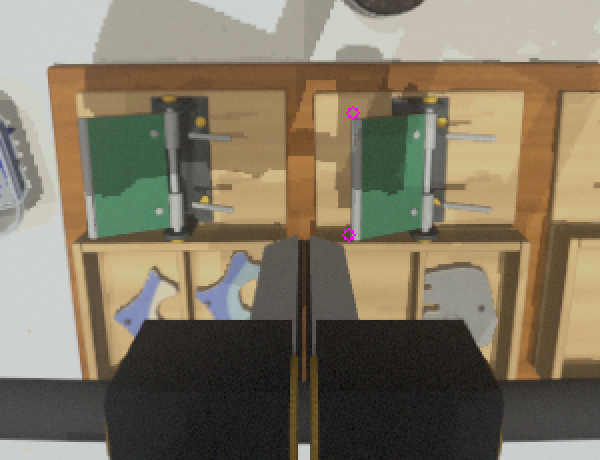

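```bash
python3 -m crank '[[0,0,30,0,0],[0,0,30,0,0],[0,0,30,0,0],[0,0,25,0,0],[0,0,18,0,0],[0,0,10,0,0],[0,0,0,0,0],[0,0,0,0,0],[0,5,0,0,0],[0,5,0,0,0],[0,3,0,0,0],[0,0,0,0,0],[0,0,0,0,0]]'
python3 -m crank '[[0,1.5,0,0,0],[0,0,0,0,0]]'
python3 -m crank '[[0,1.5,0,0,0],[0,0,0,0,0]]'
```

```text
time_s: 10.02
tcp_pos: [511.3, -127.0, 255.0]
tool_rot: [-1.203, -1.228, 1.228]
contact_force: [0.7, -5.8, 2.5]
width: 0.7
time_s: 10.18
tcp_pos: [511.3, -126.4, 255.1]
tool_rot: [-1.205, -1.226, 1.229]
contact_force: [0.0, -7.9, 4.4]
width: 0.4
time_s: 10.35
tcp_pos: [511.2, -125.7, 255.5]
tool_rot: [-1.207, -1.225, 1.231]
contact_force: [-0.4, -10.8, 4.4]
width: 0.5
```

```bash
python3 -m crank '[[0,-5,0,0,0],[0,0,4,0,0],[0,0,0,0,0],[0,0,0,0,0]]'
```

```text
time_s: 10.68
tcp_pos: [510.6, -128.0, 248.4]
tool_rot: [-1.196, -1.227, 1.227]
contact_force: [-0.5, -1.2, 0.0]
width: 0.3
```

```bash
python3 -m crank '[[0,2.6,-5.1,0,0],[0,3.2,-4.9,0,0],[0,4.0,-4.2,0,0]]'; python3 -m crank '[[0,4.4,-4,0,0],[0,5,-3.2,0,0],[0,5.4,-2.7,0,0],[0,0,0,0,0]]'
python3 - <<'E'
from h import *
a=snapshot("wrist");b=snapshot("scene")
cv2.imwrite("pics/w7.png",np.hstack([a[100:300,200:400],cv2.resize(b[145:245,190:290],(200,200),interpolation=cv2.INTER_CUBIC)]).repeat(2,0).repeat(2,1))
E
```

```text
time_s: 10.93
tcp_pos: [510.5, -117.9, 263.8]
tool_rot: [-1.196, -1.227, 1.227]
contact_force: [-0.3, -0.3, -0.7]
width: 0.4
time_s: 11.27
tcp_pos: [510.3, -102.6, 274.1]
tool_rot: [-1.198, -1.229, 1.227]
contact_force: [0.4, -0.0, -0.2]
width: 0.5
```

View pics/w7.png

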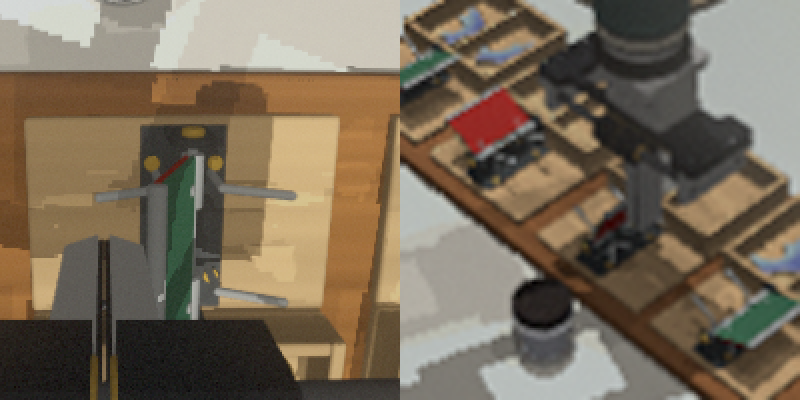

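```bash
python3 -m crank '[[0,6,-1.3,0,0],[0,6,-1.3,0,0],[0,6,0,0,0],[0,6,0,0,0],[0,6,0,0,0],[0,5,0,0,0],[0,0,0,0,0],[0,0,-25,0,0],[0,0,-35,0,0],[0,0,-35,0,0],[0,0,-35,0,0],[0,0,0,35,0],[0,0,0,40,0],[0,0,0,40,0],[0,0,0,35,0],[0,0,0,0,0],[0,0,0,0,0]]'
python3 - <<'E'
from h import *
t=snapshot("top");s=snapshot("scene")
for n,im in(("top",t),("scene",s)):
    for k in("tag_a","dolphin_a","glaze_jar","bisque_cup","slip_tub"): print(n,k,[np.round(d["uv"]).tolist() for d in search_frame(n,k)])
cv2.imwrite("pics/end.png",np.vstack([cv2.resize(t[120:270,110:410],(600,300)),cv2.resize(s[125:275,150:350],(400,300))[:, :].copy() if 0 else np.hstack([cv2.resize(s[125:275,150:350],(400,300),interpolation=cv2.INTER_CUBIC),np.zeros((300,200,3),np.uint8)])]))
E
```

```text
time_s: 12.78
tcp_pos: [358.2, -72.3, 406.4]
tool_rot: [-1.201, -1.228, 1.226]
contact_force: [-0.6, -0.3, 0.5]
width: 0.5
top tag_a [[196.0, 191.0], [160.0, 191.0], [322.0, 201.0], [249.0, 192.0], [312.0, 207.0]]
top dolphin_a [[301.0, 174.0], [170.0, 162.0], [145.0, 158.0], [321.0, 170.0]]
top glaze_jar []
top bisque_cup [[168.0, 237.0], [167.0, 162.0], [313.0, 174.0]]
top slip_tub [[368.0, 206.0], [147.0, 155.0]]
scene tag_a [[278.0, 221.0], [245.0, 196.0]]
scene dolphin_a [[299.0, 220.0], [283.0, 209.0]]
scene glaze_jar [[226.0, 223.0]]
scene bisque_cup [[177.0, 189.0]]
scene slip_tub [[314.0, 253.0]]
```

View pics/end.png

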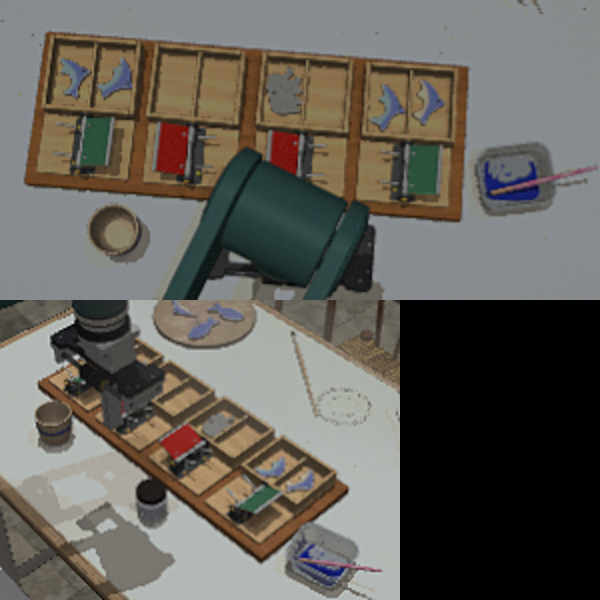

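The final picture shows green, red, red, green from left to right, which matches full, empty, half and full. All the tags are at rest and nothing around the board has moved.

```bash
python3 -c "
from bench import *
print(sign_off())"
```

```text
the job is handed in; nothing more can be done
None
```

I pushed over the two wrong tags with the closed fingertips and handed the job in, with the robot clear of everything, about 13 s into the 45 s.

- **Leftmost tag (two dolphins, full):** red to green. My first arc slipped over the roll without moving the tag, so I repeated it with the tip about 10 mm lower and it went over.
- **Third tag (elephant and an empty cell):** green to red. It jammed at about 11 N on a level push, so I backed off and followed the arc.
- **Other two tags:** already right, not touched.

**Last checks:** the final top picture shows green, red, red, green from left to right, for bins that are full, empty, half full and full. The tags lie on their rests. The animals, cup and tub look unmoved.

**What did not check cleanly:** the arm hid the jar in the final top view, and the network found no jar there. The scene camera put the jar at pixel (226, 223) against (229, 225) at the start, within the network's scatter. The network also reported a fifth tag in the final top picture and missed two in the scene view, so I went by the pictures themselves.

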